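Clear the serving spoon and lid the pot

TASK

Take the serving spoon off the top of the pot and lay it flat in the pulled-out tray of the cutlery caddy, then take the lid from its sloping rest and lower it gently, not dropped, onto the pot, so that it sits fully down and its bar handle lines up with the pot's two side handles. The pot must stay standing on the middle of its trivet, and the bowls and the pepper mill must be left alone.

Things in the scene. Friction and masses are not known exactly. Their poses are not given: they have to be found in the camera images.
- pot: Small open aluminium pot, loose, 0.65 kg, standing on the trivet: 140 mm outer diameter at the rim, 75 mm high, wall 4 mm (mouth 132 mm across). Origin: centre of its underside; z up its axis. Two loop side handles at +y and -y, 196 mm over both, their bars 56 mm above the underside.
- pot_rim (a point): Centre of the pot's mouth, in the plane of the rim, 75 mm above the pot's underside. Axes as the pot's.
- trivet: Round flat orange hard-silicone trivet, fixed, 180 mm diameter, 8 mm thick, on the table under the pot. Origin: centre of its underside.
- spoon: Stainless serving spoon, loose, 197 mm long, lying across the pot's rim. Origin: underside plane, near mid-length; x towards its head, z up. Flat handle 14 mm wide, 4 mm thick; from x = -20 to +45 mm it is arched, its mid-thickness at z = 12 mm: grip there, across y. Flat tail 18 mm wide, x = -50 to -100 mm, underside z = 0. Round head 50 mm across, 14 mm deep, centred at x = +72 mm, bottom z = 0.
- spoon_head (a point): Middle of the spoon's head, x = +72 mm, 3 mm above its underside.
- spoon_tail (a point): Point near the tail end of the spoon's handle, x = -90 mm (10 mm from the end), 3 mm above its underside.
- lid: The pot's aluminium lid, loose, 148 mm diameter, 4 mm thick, face up on the sloping rest, tilted 30 degrees. Origin: centre of the plate's underside (lies on the pot's rim); z out of its top. Below, a round step 125 mm across, 6 mm deep, enters the mouth. On top a straight black bar handle along y, 70 x 16 (x) x 14 mm tall, middle at z = 30 mm, on legs at y = +-27 mm.
- lid_grip (a point): Middle of the lid's bar handle, 30 mm above the lid's origin. Axes as the lid's.
- stand: Fixed wooden sloping rest that holds the lid: 150 mm wide, 165 mm long board raised 30 degrees, its face to the stand's -x side and up, the lower edge at -x; two pegs near the lower edge, 22 mm tall, stop the lid from sliding. Its face is 109 mm above the table under the lid's centre, 150 mm at the back. Origin: on the table under the middle of its base.
- caddy: Fixed plastic cutlery caddy with its tray pulled out towards -x. Origin: underside of the open tray's middle. The open tray is 250 mm long (x) and 100 mm wide (y) outside, 40 mm high, walls and floor 4 mm, empty inside (242 by 92 mm). Its housing, 116 mm wide and 60 mm high, stands behind it from x = +125 to +205 mm.
- caddy_floor (a point): Middle of the open tray's inner floor, 4 mm above the table. Axes as the caddy's.
- bowl_a: Green ceramic bowl, 124 mm across, 55 mm high, a bystander. Origin: centre of its underside.
- bowl_b: Second green ceramic bowl, the same, a bystander. Origin: centre of its underside.
- mill: Turned wooden pepper mill, 54 mm across, 130 mm high, a bystander. Origin: centre of its underside.
Mind the look-alikes: they are no part of the job. There is more than one size of the spoon; the job needs the largest. What is shaped like the pot but blue is not meant.

How it is judged (in metres and radians):
On the way, in this order (a step that is already met when the one before it is completed fails the run):
1. the spoon lies flat in the open tray of the caddy (x of spoon_head in the frame of caddy between -0.122 and 0.122 m and x of spoon_tail in the frame of caddy between -0.122 and 0.122 m and y of spoon_head in the frame of caddy between -0.047 and 0.047 m and z of spoon_head in the frame of caddy between 0 and 0.028 m and y of spoon_tail in the frame of caddy between -0.047 and 0.047 m and z of spoon_tail in the frame of caddy between 0 and 0.028 m), for 0.2 s.
2. the lid sits fully down on the pot, its bar in line with the pot's handles (horizontal distance between lid and pot_rim below 0.006 m and z of lid in the frame of pot between 0.072 and 0.0785 m and angle between lid's own z axis and vertical below 0.05 rad and angle between the y axis of lid and the y axis of pot, either way round below 0.2 rad), for 0.2 s.
At the end, for the whole second after the job is handed in: Spoon flat inside the open tray; lid on the pot's rim, centred within 6 mm, no more than 3.5 mm above the rim, tilted under 0.05 rad, bar within 0.2 rad of the line through the pot's handles; pot upright on the trivet, within 25 mm of its middle; all at rest and released (all of step 1 and all of step 2 and angle between pot's own z axis and vertical below 0.04 rad and horizontal distance between pot and trivet below 0.025 m and z of pot in the frame of trivet below 0.012 m and linear speed of each of lid, spoon, pot below 0.02 m/s); the robot touches nothing.
It fails at once if a bowl or the pepper mill was shifted more than 25 mm or tipped (distance of any of bowl_a, bowl_b, mill from where it was at the start of the episode above 0.025 m or angle between any of bowl_a, bowl_b, mill's own z axis and vertical above 0.3 rad).
It fails at once if the pot was tipped, or the lid hit it harder than 45 N (angle between pot's own z axis and vertical above 0.25 rad or contact force between lid and pot above 45 N).
It fails at once if the lid was dropped onto the pot (it fell onto the rim faster than 0.5 m/s) (horizontal distance between lid and pot_rim below 0.05 m and z of lid in the frame of pot below 0.095 m and linear speed of lid above 0.5 m/s).
It also fails if it takes over 62 s, if anything falls off the work surface, if the arm or the gripper's body presses on something with over 40 N, if the wrist force passes 120 N, or if a joint passes its speed limit or range.

ROBOT

A 6-joint arm with a two-finger parallel gripper is mounted at the origin on the work surface. World frame = base frame: x ahead of the robot, y to its left, z up, the work surface at z = 0. Lengths are in mm, angles in rad, forces in N, time in s.
With the tool pointing down it reaches from about 350 to 875 mm from the base axis. Payload 4.2 kg.
Tool frame: the origin (TCP) lies midway between the tips of the shut fingers; the grasp point (between the pads) lies 19 mm behind it (arm.tcp_to_grasp is the distance from the TCP to the grasp point, in mm); z points along the fingers, y is the line along which they close (so a half turn about z gives the same grasp; the last joint's range is limited). The gripper opens to 85 mm and grips with 20 to 120 N. Pads are 22 mm wide; open, the fingers measure 114 mm over their backs; the gripper's body (76 mm by 85 mm) begins 54 mm behind the grasp point. The pads swing forward as they close: fully open they stand 13 mm farther back than shut.
Start: joints at [1.4, 0.385, 0.008, 0, -1.194, -0.259], TCP at [260.397, 568.148, 231.312] pointing down, gripper open.
Joint ranges: [-3.14, 3.14], [-1.21, 2.06], [-1.07, 1.41], [-3.16, 2.05], [-2.99, -0.16], [-3.1, 3.1]. Speed limits (rad/s): [2.79, 2.79, 3.14, 3.14, 3.14, 3.14].

INTERFACE

Orientations are given as a unit quaternion [x, y, z, w].
In Python, from bench import arm, get_image gives the robot as it stands.
- The arm moves only by the tool drive_tool, never from a script. Its argument "deltas" is a list of rows, each a list of 2 entries, a list of its own where there are three numbers: the shift along the tool's x, y, z in cm, then the turn, a rotation vector about the tool's x, y, z in degrees. In form: [[[x, y, z], [ax, ay, az]], ...]. A call has 1 to 12 rows; each row shifts and turns the commanded pose from where the row before left it, along the tool's axes as they then stand; what a row does not reach is not made up. A row lasts 1/10 s, in which the tool goes at most 50 mm and 8.59 degrees, less where a joint would pass 70% of its speed; a pose out of reach is approached as far as the arm can. A call with a gripper value outside its range is refused whole. "claw" is the finger opening in cm, from 0 to 8.54, set as the call begins (left out, the last holds). The fingers move at their own pace and stop on an object; the grip force is fixed at half the most. Time passes only in rows, so rows that do not move let the fingers close. It gives the time, the measured TCP pose, the force, the opening and the grip force at its end, in the units of the state.
- arm.read_state(): the state, without advancing time (a new reading comes with each control period).
- get_image(name): name is "side" or "top" or "wrist"; returns a dict with "img" (480x640x3 uint8, red, green, blue), "fx", "fy", "cx", "cy" (pixels), "eye" and "orientation" of the camera in the world; the wrist camera has in their place "mount" (4x4, takes a point from camera to tool coordinates, whose origin is the TCP and whose axes are the flange's). Camera axes: x right, y down, z forward; pixel columns grow to the right and rows downward; lengths in mm; the calibration is good to about 2 mm. A picture is of the moment at which its call begins: read the wrist's pose just before it. There is no depth.
- arm.job_done(): hands the job in; it is judged then, once.
The state is a dict: "clock": time; "joints": joint angles; "joint_vel": joint speeds; "joint_efforts": joint torques, N m; "position": TCP position; "ee_rot": TCP orientation; "contact_force": force on the tool from outside, world axes, zero at the start; "wrist_torque": the same for the moment, N m; "gripper_width": finger opening in mm; "grasp_force": force on a finger pad.
Only numpy, scipy, OpenCV 4.12 (cv2) and the standard library are available. Lean on these libraries where they do the work, as an engineer would, in place of code of your own. Each camera call takes 0.05 s, during which the arm holds its last target. There are 200 camera calls.

## Working session

There is one attempt and no reset: what is moved stays moved. The work goes in short steps, Python scripts to look and compute and a tool call to move; the robot and the scene stay as the last step left them, time stands still between calls to the robot, and variables do not carry over. Pictures are saved under pics/ and viewed, at most 13 in all, crops included, and the job is handed in when it is done.

Besides the shell and the picture viewer there is one more tool, called after "Call:" as a command line: name --argument value ..., lists and objects as JSON in quotes. drive_tool: Moves the arm, as the interface text tells. Its arguments: {"type":"object","properties":{"deltas":{"type":"array"},"claw":{"type":"number"}},"required":["deltas"]}

```bash
ls; mkdir -p pics; python3 - <<'E'
from bench import arm,get_image
import cv2,json
s=arm.read_state();print(s)
for n in("top","side"):
    d=get_image(n);cv2.imwrite(f"pics/{n}0.png",d["img"][:,:,::-1]);print(n,{k:v for k,v in d.items() if k!="img"})
E
```

```text
pics
{'clock': 0.0, 'joints': array([ 1.39959357e+00,  3.85566547e-01,  6.59806192e-03, -5.10296217e-04,
       -1.19396678e+00, -2.58589657e-01]), 'joint_vel': array([ 0.0006565 , -0.00015385, -0.00025814,  0.00052427,  0.00083213,
       -0.00084487]), 'joint_efforts': array([ 1.12897674e-04, -3.92289555e+01,  1.88406211e+01,  4.18622062e+00,
       -4.53539193e-03, -4.60376484e-06]), 'position': array([260.16787493, 567.6291657 , 230.20299532]), 'ee_rot': array([ 9.76977867e-01, -2.13337872e-01, -1.90204985e-04,  1.07880889e-03]), 'contact_force': array([ 0.26086626, -0.03741396, -0.0013955 ]), 'wrist_torque': array([-0.00359037, -0.03845483,  0.04784473]), 'grasp_force': 0.0, 'gripper_width': 85.1810890620287}
top {'fx': 486.46313189787674, 'fy': 486.46313189787674, 'cx': 317.3221185261979, 'cy': 241.53650365135977, 'eye': array([ 404.6641508 ,   16.89404357, 1144.4631454 ]), 'orientation': array([ 0.71326761, -0.69886483,  0.02727739, -0.04575171])}
side {'fx': 565.4878346765887, 'fy': 565.4878346765887, 'cx': 320.2021430606028, 'cy': 241.88097081720585, 'eye': array([ 502.30041865, -926.71588589, 1179.18279539]), 'orientation': array([ 0.93423806, -0.00433878,  0.00150759, -0.35662046])}
```

View pics/top0.png

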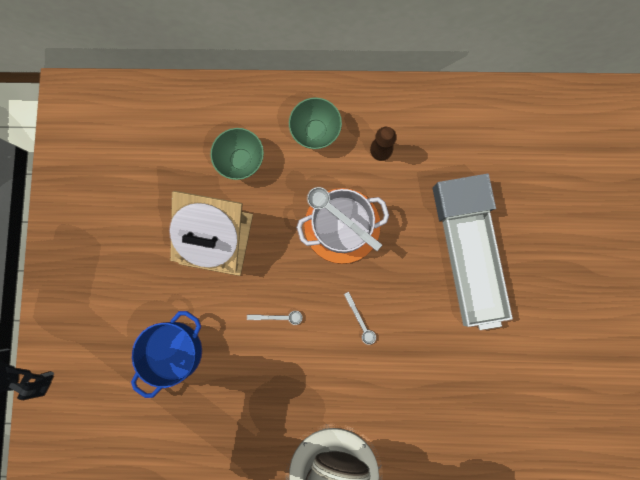

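View pics/side0.png

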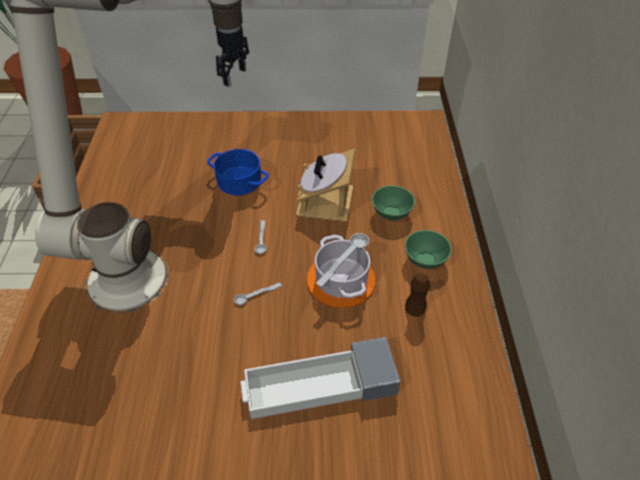

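```bash
cat > h.py <<'E'
import numpy as np,cv2
from scipy.spatial.transform import Rotation as R
from bench import arm,get_image
CAM={"top":dict(f=486.46313,c=(317.32212,241.5365),eye=[404.66415,16.89404,1144.46315],q=[0.71326761,-0.69886483,0.02727739,-0.04575171]),
"side":dict(f=565.48783,c=(320.20214,241.88097),eye=[502.30042,-926.71589,1179.1828],q=[0.93423806,-0.00433878,0.00150759,-0.35662046])}
def ray(n,u,v):
    c=CAM[n];return np.array(c["eye"]),R.from_quat(c["q"]).apply([(u-c["c"][0])/c["f"],(v-c["c"][1])/c["f"],1])
def at(n,u,v,z):
    e,d=ray(n,u,v);return e+d*(z-e[2])/d[2]
def proj(n,P):
    c=CAM[n];p=R.from_quat(c["q"]).inv().apply(np.atleast_2d(P)-np.array(c["eye"]));return p[:,:2]/p[:,2:]*c["f"]+np.array(c["c"])
def tri(obs):
    A=np.zeros((3,3));b=np.zeros(3)
    for n,u,v in obs:
        e,d=ray(n,u,v);d=d/np.linalg.norm(d);M=np.eye(3)-np.outer(d,d);A+=M;b+=M@e
    return np.linalg.solve(A,b)
E
python3 - <<'E'
import cv2,numpy as np
t=cv2.imread("pics/top0.png");s=cv2.imread("pics/side0.png")
def c(i,x,y):
    o=cv2.resize(i[y:y+75,x:x+100],None,fx=4,fy=4,interpolation=cv2.INTER_CUBIC)
    return o
cv2.imwrite("pics/c1.png",np.vstack([np.hstack([c(t,295,183),c(t,160,195)]),np.hstack([c(s,295,228),c(s,280,145)])]))
E
```

```text
(no output)
```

View pics/c1.png

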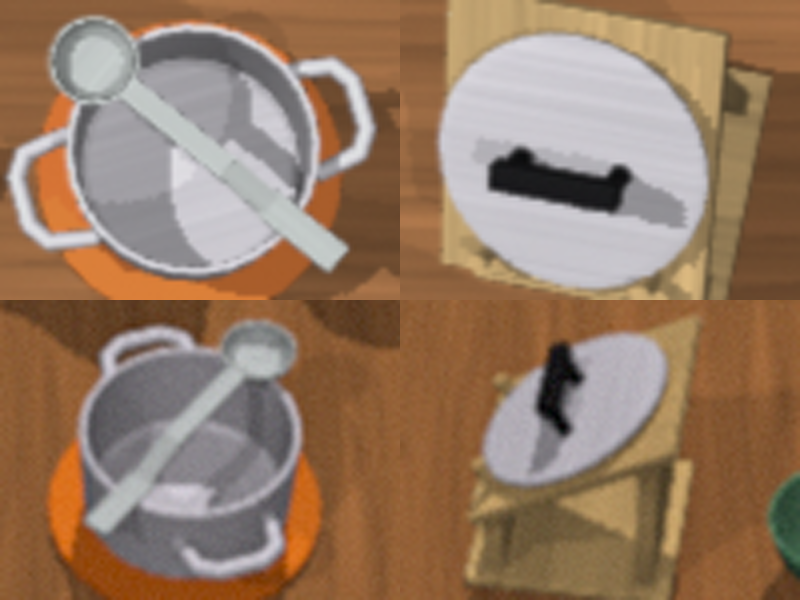

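```bash
cat > m.py <<'E'
from h import *
from scipy.optimize import least_squares
np.set_printoptions(precision=1,suppress=True)
C=lambda u,v,ox,oy:(ox+u/4-.375,oy+v/4-.375)
pt=lambda u,v,z:at("top",*C(u,v,295,183),z)
ps=lambda u,v,z:at("side",*C(u,v,295,228),z)
print("rim top",pt(194,149,83),"side",ps(190,433-300,83))
print("rim diam",pt(70,149,83),pt(318,149,83),pt(194,25,83),pt(194,273,83))
print("handles",pt(24,205,64),pt(355,95,64))
print("head",pt(94,60,97),ps(259,349-300,97),"tail",pt(335,254,85),ps(102,522-300,85))
# tray
for p in[(445,217),(488,209),(466,327),(511,319)]: print("tray",at("top",*p,40))
for p in[(245,382),(249,416),(352,351),(363,399)]: print("trayside",at("side",*p,40))
# lid contours
obs=[]
for n,b in(("top",(165,198,240,272)),("side",(298,150,350,195))):
    im=cv2.imread(f"pics/{n}0.png");x0,y0,x1,y1=b
    hsv=cv2.cvtColor(im[y0:y1,x0:x1],cv2.COLOR_BGR2HSV)
    m=((hsv[...,1]<45)&(hsv[...,2]>90)).astype(np.uint8)
    k,l,st,_=cv2.connectedComponentsWithStats(m);i=1+st[1:,4].argmax()
    c,_=cv2.findContours((l==i).astype(np.uint8),cv2.RETR_EXTERNAL,cv2.CHAIN_APPROX_NONE)
    h=cv2.convexHull(c[0])[:,0]+[x0,y0];e=cv2.fitEllipse(h.astype(np.float32));print(n,e);obs.append((n,e))
def circ(p):
    c=p[:3];az,t=p[3:];nn=np.array([np.cos(az)*np.sin(t),np.sin(az)*np.sin(t),np.cos(t)])
    a=np.cross(nn,[0,1,0]);a/=np.linalg.norm(a);b=np.cross(nn,a);th=np.linspace(0,2*np.pi,60)[:,None]
    return c+74*(np.cos(th)*a+np.sin(th)*b)
def res(p):
    o=[]
    for n,e in obs:
        d=proj(n,circ(p))-np.array(e[0]);a=np.radians(e[2]);r=d@np.array([[np.cos(a),-np.sin(a)],[np.sin(a),np.cos(a)]])
        s=np.array(e[1])/2+.4
        o.append((np.hypot(r[:,0]/s[0],r[:,1]/s[1])-1)*s.mean())
    return np.concatenate(o+[[10*(p[4]-np.pi/6)]])
f=least_squares(res,[420,240,120,np.pi,.52]);print("lid topplane",f.x[:3],"az,t",np.degrees(f.x[3:]),"rms",np.sqrt((f.fun**2).mean()))
az,t=f.x[3:];n=np.array([np.cos(az)*np.sin(t),np.sin(az)*np.sin(t),np.cos(t)])
o=f.x[:3]-4*n;print("origin",o,"n",n,"grip",o+30*n)
L=lambda u,v:C(u-400,v,160,195);g=o+37*n
def pl(cam,u,v,g):
    e,d=ray(cam,u,v);return e+d*((g-e)@n)/(d@n)
a=pl("top",*L(489,173),g);b=pl("top",*L(616,195),g);print("bar",a,b,(a+b)/2,np.linalg.norm(a-b),g)
print("grip proj",proj("top",o+30*n),proj("side",o+30*n))
E
python3 m.py
```

```text
rim top [563.5  -9.9  83. ] side [565.7 -11.9  83. ]
rim diam [562.3  58.4  83. ] [564.7 -78.   83. ] [632.9  -8.8  83. ] [495. -11.  83.]
handles [533.   84.2  64. ] [ 598.5 -100.1   64. ]
head [609.5  45.8  97. ] [611.8  46.3  97. ] tail [506.7 -87.6  85. ] [509.5 -83.7  85. ]
tray [ 580.7 -242.9   40. ]
tray [ 600.9 -340.4   40. ]
tray [ 334.1 -288.    40. ]
tray [ 354.  -387.6   40. ]
trayside [ 341.2 -322.8   40. ]
trayside [ 355.9 -402.    40. ]
trayside [ 581.5 -246.6   40. ]
trayside [ 599.8 -365.6   40. ]
top ((202.95269775390625, 234.75405883789062), (60.55624771118164, 70.1736068725586), 125.2723388671875)
side ((323.43109130859375, 172.13876342773438), (27.999074935913086, 52.2252197265625), 54.76093292236328)
lid topplane [479.8 330.7  66.9] az,t [151.8  78.3] rms 6.09600490767859
origin [483.2 328.8  66.1] n [-0.9  0.5  0.2] grip [457.3 342.7  72.2]
bar [478.6 233.6 444.7] [463.  165.1 534. ] [470.8 199.3 489.4] 113.61717405783817 [451.3 345.9  73.6]
grip proj [[183.3 265.1]] [[301.1 171.3]]
```

```bash
sed -i 's/^f=least_squares.*/x0=at("top",202.95,234.75,115);print("init",x0);f=least_squares(res,[*x0,np.pi-.2,.52],x_scale=[10,10,10,.2,.1],bounds=([300,100,90,2.3,.45],[600,400,150,4,.6]));print("lid topplane",f.x[:3],"az,t",np.degrees(f.x[3:]),"rms",np.sqrt((f.fun**2).mean()))/' m.py; python3 m.py | tail -7
```

```text
top ((202.95269775390625, 234.75405883789062), (60.55624771118164, 70.1736068725586), 125.2723388671875)
side ((323.43109130859375, 172.13876342773438), (27.999074935913086, 52.2252197265625), 54.76093292236328)
init [521.1 290.6 115. ]
lid topplane [519.9 291.  114.2] az,t [174.6  28.4] rms 0.3323126321155747
origin [521.8 290.8 110.7] n [-0.5  0.   0.9] grip [507.6 292.2 137.1]
bar [510.4 326.5 144.8] [500.3 260.  142.8] [505.3 293.3 143.8] 67.29511045325864 [504.3 292.5 143.2]
grip proj [[199.2 239.9]] [[318.2 165.6]]
```

Call:
drive_tool --deltas '[[[3.6, 2.8, -0.3], [0, 0, 0]], [[3.6, 2.8, -0.3], [0, 0, 0]], [[3.6, 2.8, -0.3], [0, 0, 0]], [[3.6, 2.8, -0.3], [0, 0, 0]], [[3.6, 2.8, -0.3], [0, 0, 0]], [[3.6, 2.8, -0.3], [0, 0, 0]], [[3.6, 2.8, -0.3], [0, 0, 0]], [[3.6, 2.8, -0.3], [0, 0, 0]], [[3.6, 2.8, -0.3], [0, 0, 0]], [[3.6, 2.8, -0.3], [0, 0, 0]], [[3.6, 2.8, -0.3], [0, 0, 0]], [[3.6, 2.8, -0.3], [0, 0, 0]]]' --claw 5

```text
clock: 1.3
position: [513.4, 80.9, 267.2]
ee_rot: [0.977, -0.213, -0.0, 0.0]
contact_force: [1.5, 0.2, -0.9]
gripper_width: 49.7
grasp_force: 0.0
```

Call:
drive_tool --deltas '[[[2.8, 2.3, 0], [0, 0, 0]], [[2.8, 2.3, 0], [0, 0, 0]], [[2.8, 2.3, 0], [0, 0, 8]], [[0, 0, 0], [0, 0, 8]], [[0, 0, 0], [0, 0, 8]], [[0, 0, 0], [0, 0, 8]], [[0, 0, 0], [0, 0, 8]], [[0, 0, 0], [0, 0, 8]], [[0, 0, 0], [0, 0, 8]], [[0, 0, 0], [0, 0, 8]], [[0, 0, 0], [0, 0, 8]], [[0, 0, 0], [0, 0, 8]]]'

```text
clock: 2.5
position: [560.4, -15.0, 266.7]
ee_rot: [-0.609, 0.793, 0.0, -0.001]
contact_force: [-0.4, -0.7, -0.1]
gripper_width: 49.9
grasp_force: 0.0
```

Call:
drive_tool --deltas '[[[0, 0, 0], [0, 0, 8]], [[0, 0, 0], [0, 0, 8]], [[0, 0, 0], [0, 0, 7]], [[0, 0, 0], [0, 0, 0]], [[0, 0, 0], [0, 0, 0]]]'

```text
clock: 3.0
position: [560.5, -15.0, 267.0]
ee_rot: [-0.442, 0.897, 0.0, -0.0]
contact_force: [0.5, -0.5, 0.0]
gripper_width: 49.9
grasp_force: 0.0
```

```bash
cat >> h.py <<'E'
def state():
    s=arm.read_state();q=R.from_quat(s["ee_rot"]);x=q.apply([1,0,0]);z=q.apply([0,0,1])
    print("t",round(s["clock"],2),"p",s["position"].round(1),"yawx",np.degrees(np.arctan2(x[1],x[0])).round(1),"z",z.round(3),"F",s["contact_force"].round(1),"w",round(s["gripper_width"],1),"g",round(s["grasp_force"],1),"q",s["joints"].round(2));return s
def wrist(name):
    s=state();d=get_image("wrist");cv2.imwrite(f"pics/{name}.png",d["img"][:,:,::-1])
    T=np.eye(4);T[:3,:3]=R.from_quat(s["ee_rot"]).as_matrix();T[:3,3]=s["position"];M=T@d["mount"]
    np.savez(f"pics/{name}.npz",M=M,f=d["fx"],c=(d["cx"],d["cy"]))
    load(name);return s
def load(name):
    k=np.load(f"pics/{name}.npz");CAM[name]=dict(f=float(k["f"]),c=tuple(k["c"]),eye=k["M"][:3,3],q=R.from_matrix(k["M"][:3,:3]).as_quat())
def dlt(P):
    s=arm.read_state();return (R.from_quat(s["ee_rot"]).inv().apply(np.array(P)-s["position"])/10).round(2)
E
python3 -c "
from h import *
wrist('w1');print(CAM['w1'])"
```

```text
t 3.0 p [560.5 -15.  267. ] yawx -127.5 z [-0.001 -0.    -1.   ] F [ 0.5 -0.5  0. ] w 49.9 g 0.0 q [ 0.26  0.25 -0.09 -0.   -1.23 -0.92]
{'f': 334.0796817125593, 'c': (np.float64(322.20511363957996), np.float64(234.3632520653125)), 'eye': array([520.17887664, -67.96500784, 409.21040465]), 'q': array([0.31853557, 0.93839379, 0.12710579, 0.04238276])}
```

View pics/w1.png

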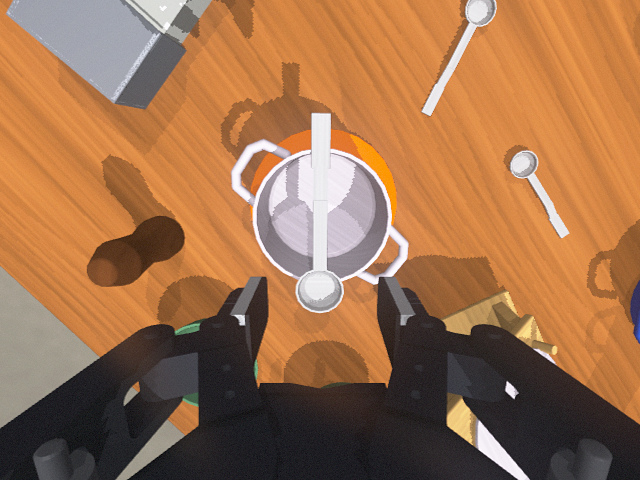

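```bash
python3 -c "
from h import *
load('w1');np.set_printoptions(precision=1,suppress=True)
h=at('w1',320,290,97);t=at('w1',321,114,86);d=h-t
print('head',h,'tail',t,np.hypot(d[0],d[1]),np.degrees(np.arctan2(d[1],d[0])))
print('rim',at('w1',254,215,83),at('w1',389,215,83),at('w1',321,216,83))
print('handles',at('w1',240,170,64),at('w1',402,261,64))
P=[573.5,-2,180];print(dlt(P))
P=[573.5,-2,83];print(dlt(P))
"
```

```text
head [609.6  45.7  97. ] tail [505.5 -88.1  86. ] 169.57309234235504 52.12122389353874
rim [616.2 -53.7  83. ] [509.5  28.3  83. ] [563.9 -12.2  83. ]
handles [602.7 -97.   64. ] [526.7  85.1  64. ]
[-1.8 -0.2  8.7]
[-1.8 -0.2 18.4]
```

Call:
drive_tool --deltas '[[[-1.0, -0.1, 3.5], [0, 0, 0]], [[-1.1, -0.1, 3.5], [0, 0, 0]], [[0, 0, 3.5], [0, 0, 0]], [[0, 0, 2.5], [0, 0, 0]], [[0, 0, 2], [0, 0, 0]], [[0, 0, 1.6], [0, 0, 0]], [[0, 0, 1], [0, 0, 0]], [[0, 0, 0.7], [0, 0, 0]], [[0, 0, 0], [0, 0, 0]], [[0, 0, 0], [0, 0, 0]]]'

```text
clock: 4.05
position: [575.6, 0.5, 85.0]
ee_rot: [-0.442, 0.897, -0.0, 0.001]
contact_force: [-0.2, -0.1, 0.4]
gripper_width: 49.6
grasp_force: 0.0
```

Call:
drive_tool --deltas '[[[0, 0, 0], [0, 0, 0]], [[0, 0, 0], [0, 0, 0]], [[0, 0, 0], [0, 0, 0]], [[0, 0, 0], [0, 0, 0]], [[0, 0, 0], [0, 0, 0]], [[0, 0, 0], [0, 0, 0]], [[0, 0, 0], [0, 0, 0]], [[0, 0, 0], [0, 0, 0]]]' --claw 0

```text
clock: 4.85
position: [575.5, 0.4, 85.1]
ee_rot: [-0.441, 0.897, -0.0, 0.001]
contact_force: [-1.0, 0.4, 6.4]
gripper_width: 12.0
grasp_force: 58.7
```

Call:
drive_tool --deltas '[[[0, 0, -0.5], [0, 0, 0]], [[0, 0, -1], [0, 0, 0]], [[0, 0, -2], [0, 0, 0]], [[0, 0, -2.5], [0, 0, 0]], [[0, 0, -2.5], [0, 0, 0]], [[0, 0, -2], [0, 0, 0]], [[0, 0, -1], [0, 0, 0]], [[0, 0, 0], [0, 0, 0]]]'

```text
clock: 5.65
position: [575.7, 0.5, 200.8]
ee_rot: [-0.441, 0.897, -0.0, 0.001]
contact_force: [0.1, -0.0, -1.8]
gripper_width: 11.9
grasp_force: 58.6
```

```bash
python3 -c "
from h import *
wrist('w2')
d=get_image('side')['img'][:,:,::-1];cv2.imwrite('pics/s2.png',d)
a=cv2.imread('pics/w2.png')[60:360,120:520]
b=cv2.resize(d[150:350,250:450],(600,600))
cv2.imwrite('pics/c2.png',np.hstack([cv2.resize(d[190:340,270:370],(400,600)),np.vstack([a,a*0])]))"
```

```text
t 5.65 p [5.757e+02 5.000e-01 2.008e+02] yawx -127.6 z [ 0.003  0.001 -1.   ] F [ 0.1 -0.  -1.8] w 11.9 g 58.6 q [ 0.28  0.32 -0.16  0.   -1.08 -0.94]
```

View pics/c2.png

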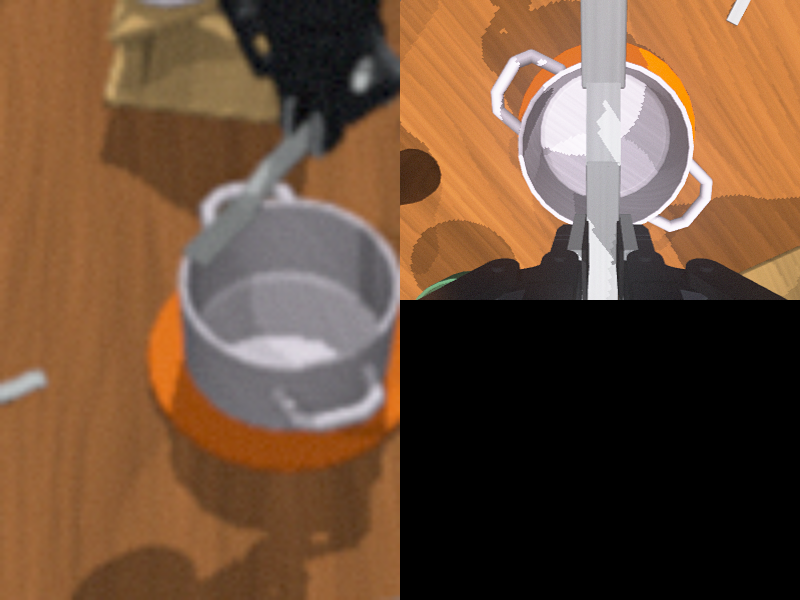

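Call:
drive_tool --deltas '[[[1.5, -0.6, 0], [0, 0, 0]], [[3.0, -1.2, 0], [0, 0, 0]], [[4.2, -1.6, 0], [0, 0, 0]], [[4.2, -1.6, 0], [0, 0, 0]], [[4.2, -1.6, 0], [0, 0, 0]], [[4.2, -1.6, 0], [0, 0, 0]], [[4.0, -1.6, 0], [0, 0, 0]], [[3.0, -1.2, 0], [0, 0, 0]], [[2.0, -0.8, 0], [0, 0, 4]], [[0, 0, 0], [0, 0, 7]], [[0, 0, 0], [0, 0, 7]], [[0, 0, 0], [0, 0, 7]]]'

```text
clock: 6.95
position: [482.1, -312.3, 197.7]
ee_rot: [-0.233, 0.972, 0.001, -0.001]
contact_force: [0.2, 0.4, -1.6]
gripper_width: 11.9
grasp_force: 58.6
```

Call:
drive_tool --deltas '[[[0, 0, 0], [0, 0, 7]], [[0, 0, 0], [0, 0, 6]], [[0, 0, 0], [0, 0, 3.8]], [[0, 0, 0], [0, 0, 0]], [[0, 0, 0], [0, 0, 0]]]'

```text
clock: 7.45
position: [482.8, -311.8, 198.4]
ee_rot: [-0.093, 0.996, 0.0, -0.001]
contact_force: [0.5, 0.3, -0.8]
gripper_width: 11.7
grasp_force: 58.6
```

```bash
python3 -c "
from h import *
wrist('w3')
print('expect tail side', proj('side',[504.5,-91,202]),'obs 321.2 253.7')
g=get_image('side')['img'][:,:,::-1];t=get_image('top')['img'][:,:,::-1]
a=cv2.imread('pics/w3.png')
r=lambda i:cv2.resize(i,(400,300))
cv2.imwrite('pics/c3.png',np.vstack([np.hstack([r(a),r(g[300:450,200:400])]),np.hstack([r(t[160:340,400:640]),r(a[0:300,120:520])])]))"
```

```text
t 7.45 p [ 482.8 -311.8  198.4] yawx -169.4 z [-0.002  0.001 -1.   ] F [ 0.5  0.3 -0.8] w 11.7 g 58.6 q [-0.29  0.33 -0.17 -0.   -1.08 -1.09]
expect tail side [[317.91341628 254.20488903]] obs 321.2 253.7
```

View pics/c3.png

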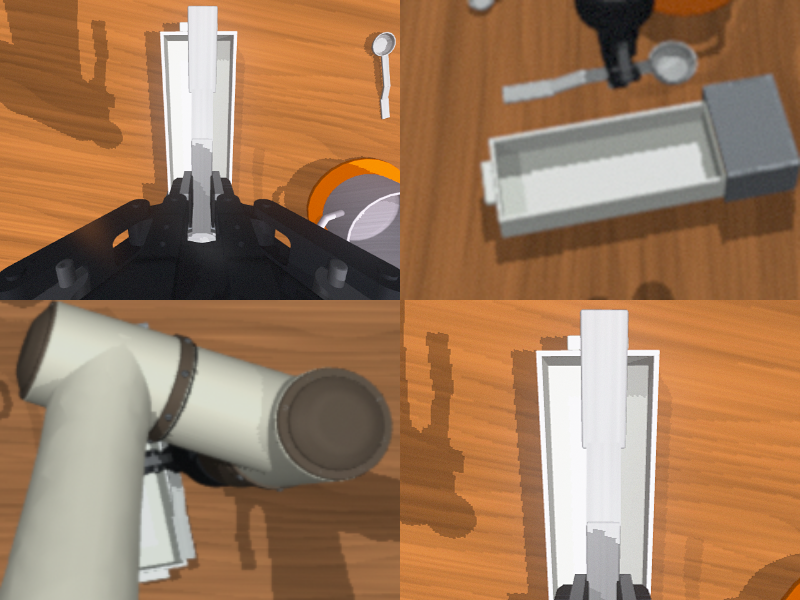

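```bash
python3 -c "
from h import *
load('w3');np.set_printoptions(precision=1,suppress=True)
a=at('w3',258,51,40);b=at('w3',380,51,40);print(a,b)
u=np.array([np.cos(np.radians(10.6)),np.sin(np.radians(10.6)),0]);m=(a+b)/2+125*u;print('caddy',m)
t=at('w3',325,10,200);print('tail',t,'exp',np.array([482.8,-311.8,0])-115.5*u)
o=(200+(t[2]-200));
for z in(185,200,215):
  q=at('w3',325,10,z);print(z,np.linalg.norm((q-[482.8,-311.8,z])[:2]))
# side obs tail end (504,95),(head far) 
print('side tail',proj('side',np.array([482.8,-311.8,199])-115.5*u),'obs',200+104/2,300+95/2)
print('side head',proj('side',np.array([482.8,-311.8,213])+57*u),'obs',200+273/2,300+62/2)
"
```

```text
[ 356.2 -387.8   40. ] [ 337.9 -290.5   40. ]
caddy [ 469.9 -316.2   40. ]
tail [ 370.7 -331.3  200. ] exp [ 369.3 -333.     0. ]
185 118.86625927414843
200 113.82118536430828
215 108.77614950874369
side tail [[250.8 348.1]] obs 252.0 347.5
side head [[335.6 330. ]] obs 336.5 331.0
```

Call:
drive_tool --deltas '[[[-0.2, 0, 2], [0, 0, 0]], [[0, 0, 3.5], [0, 0, 0]], [[0, 0, 4], [0, 0, 0]], [[0, 0, 3.5], [0, 0, 0]], [[0, 0, 2.5], [0, 0, 0]], [[0, 0, 1.5], [0, 0, 0]], [[0, 0, 1], [0, 0, 0]], [[0, 0, 0.6], [0, 0, 0]], [[0, 0, 0.3], [0, 0, 0]], [[0, 0, 0], [0, 0, 0]], [[0, 0, 0], [0, 0, 0]], [[0, 0, 0], [0, 0, 0]]]'

```text
clock: 8.8
position: [486.1, -311.5, 11.1]
ee_rot: [-0.092, 0.996, -0.0, 0.001]
contact_force: [-0.8, -0.3, -1.8]
gripper_width: 11.8
grasp_force: 58.6
```

Call:
drive_tool --deltas '[[[0, 0, 0], [0, 0, 0]], [[0, 0, 0], [0, 0, 0]], [[0, 0, 0], [0, 0, 0]], [[0, 0, 0], [0, 0, 0]], [[0, 0, -1], [0, 0, 0]], [[0, 0, -2], [0, 0, 0]], [[0, 0, -3], [0, 0, 0]], [[0, 0, -4], [0, 0, 0]], [[0, 0, -4], [0, 0, 0]], [[0, 0, -4], [0, 0, 0]], [[0, 0, -4], [0, 0, 0]], [[0, 0, -2], [0, 0, 0]]]' --claw 3.2

```text
clock: 10.0
position: [486.6, -312.0, 255.7]
ee_rot: [-0.092, 0.996, -0.002, 0.003]
contact_force: [0.2, 0.5, -0.2]
gripper_width: 32.1
grasp_force: 0.0
```

Call:
drive_tool --deltas '[[[-0.4, 2.5, 0], [0, 0, 0]], [[-0.8, 4.8, 0], [0, 0, 0]], [[-0.8, 4.8, 0], [0, 0, 0]], [[-0.7, 4.8, 0], [0, 0, 0]], [[-0.7, 4.8, 0], [0, 0, 0]], [[-0.7, 4.8, 0], [0, 0, 0]], [[-0.7, 4.8, 0], [0, 0, 0]], [[-0.7, 4.8, 0], [0, 0, 0]], [[-0.7, 4.8, 0], [0, 0, 0]], [[-0.7, 4.8, 0], [0, 0, 0]], [[-0.7, 4.8, 0], [0, 0, 0]], [[-0.7, 4.8, 0], [0, 0, 0]]]' --claw 5

```text
clock: 11.2
position: [465.0, 249.4, 251.4]
ee_rot: [-0.092, 0.996, 0.0, 0.001]
contact_force: [0.9, 0.5, 0.3]
gripper_width: 49.9
grasp_force: 0.0
```

Call:
drive_tool --deltas '[[[-0.5, 3.5, 0], [0, 0, 0]], [[0, 0, 0], [0, 0, -8]], [[0, 0, 0], [0, 0, -8]], [[0, 0, 0], [0, 0, -8]], [[0, 0, 0], [0, 0, -8]], [[0, 0, 0], [0, 0, -8]], [[0, 0, 0], [0, 0, -8]], [[0, 0, 0], [0, 0, -8]], [[0, 0, 0], [0, 0, -8]], [[0, 0, 0], [0, 0, -6.8]], [[0, 0, 0], [0, 0, 0]], [[0, 0, 0], [0, 0, 0]]]'

```text
clock: 12.4
position: [464.1, 282.8, 250.8]
ee_rot: [-0.651, 0.759, 0.0, 0.0]
contact_force: [-0.1, 0.6, 0.4]
gripper_width: 50.3
grasp_force: 0.0
```

```bash
python3 -c "
from h import *
wrist('w4')
t=get_image('top')['img'][:,:,::-1]
cv2.imwrite('pics/t4.png',t);s=get_image('side')['img'][:,:,::-1];cv2.imwrite('pics/s4.png',s)
a=cv2.imread('pics/w4.png')
a[340:480,0:220]=cv2.resize(t[195:335,420:530],(220,140))
cv2.imwrite('pics/c4.png',a)"
```

```text
t 12.4 p [464.1 282.8 250.8] yawx -98.8 z [ 0.     0.001 -1.   ] F [-0.1  0.6  0.4] w 50.3 g 0.0 q [ 0.85  0.23 -0.16  0.   -1.18 -1.  ]
```

View pics/c4.png

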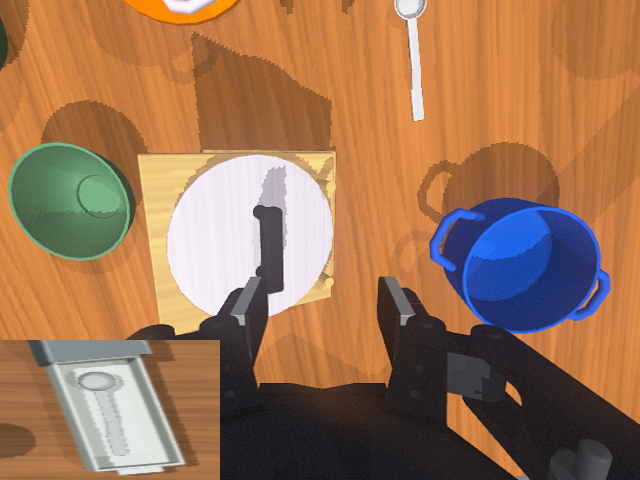

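```bash
cat > m2.py <<'E'
exec(open('m.py').read().split("def circ")[0].split("print(\"rim top\"")[0]); load('w4')
src=open('m.py').read();exec(src[src.index("obs=[]"):src.index("def circ")]);exec(src[src.index("def circ"):src.index("x0=at")])
im=cv2.imread('pics/w4.png');x0,y0,x1,y1=155,145,340,322
hsv=cv2.cvtColor(im[y0:y1,x0:x1],cv2.COLOR_BGR2HSV)
m=((hsv[...,1]<40)&(hsv[...,2]>120)).astype(np.uint8)
k,l,st,_=cv2.connectedComponentsWithStats(m);i=1+st[1:,4].argmax()
c,_=cv2.findContours((l==i).astype(np.uint8),cv2.RETR_EXTERNAL,cv2.CHAIN_APPROX_NONE)
h=cv2.convexHull(c[0])[:,0]+[x0,y0];h=h[(h[:,1]<268)]
e=cv2.fitEllipse(h.astype(np.float32));print("w4",e);obs.append(("w4",e))
for sel in(obs,obs[:2],obs[2:]):
  obs_all=obs
  obs=sel
  for wt in(10,3000):
    r2=lambda p:np.concatenate([res(p)[:-1],[wt*(p[4]-np.pi/6)]])
    f=least_squares(r2,[520,291,115,np.pi-.15,.52],x_scale=[10,10,10,.2,.1])
    az,t=f.x[3:];n=np.array([np.cos(az)*np.sin(t),np.sin(az)*np.sin(t),np.cos(t)]);o=f.x[:3]-4*n
    print(len(sel),wt,"origin",o,"az,t",np.degrees(f.x[3:]),"grip",o+30*n,"rms",np.sqrt((f.fun**2).mean()))
  obs=obs_all
def pl(cam,u,v,g):
    e,d=ray(cam,u,v);return e+d*((g-e)@n)/(d@n)
t=np.pi/6;az=np.radians(171.5)
n=np.array([np.cos(az)*np.sin(t),np.sin(az)*np.sin(t),np.cos(t)])
for z in (112,114,116):
    o=np.array([521.8,290.8,z]);g=o+37*n
    a=pl("w4",271,206,g);b=pl("w4",274,291,g);print(z,"barw4",(a+b)/2,np.linalg.norm(a-b),np.degrees(np.arctan2(*(a-b)[:2])),"exp",g)
E
python3 m2.py
```

```text
top ((202.95269775390625, 234.75405883789062), (60.55624771118164, 70.1736068725586), 125.2723388671875)
side ((323.43109130859375, 172.13876342773438), (27.999074935913086, 52.2252197265625), 54.76093292236328)
w4 ((249.2423553466797, 237.26943969726562), (158.57974243164062, 172.80282592773438), 45.39823532104492)
3 10 origin [522.6 290.6 110.9] az,t [173.3  28.9] grip [508.2 292.3 137.2] rms 0.42192473271378717
3 3000 origin [522.3 290.4 111.2] az,t [174.  30.] grip [507.4 292.  137.2] rms 0.4845365730608382
2 10 origin [521.8 290.8 110.7] az,t [174.6  28.4] grip [507.6 292.2 137.1] rms 0.33231263211498685
2 3000 origin [521.8 290.7 110.9] az,t [175.7  30. ] grip [506.8 291.8 136.9] rms 0.4399469923099152
1 10 origin [522.7 290.6 111.1] az,t [171.3  29. ] grip [508.3 292.8 137.4] rms 0.021694123613802303
1 3000 origin [522.4 290.4 111.8] az,t [171.3  30. ] grip [507.6 292.7 137.8] rms 0.22374771289354262
112 barw4 [504.9 291.2 145. ] 69.51709352423178 -170.92414862131213 exp [503.5 293.5 144. ]
114 barw4 [504.5 290.6 146.9] 69.00313920707246 -170.92414862131213 exp [503.5 293.5 146. ]
116 barw4 [504.1 290.1 148.7] 68.4891848899132 -170.92414862131213 exp [503.5 293.5 148. ]
```

Call:
drive_tool --deltas '[[[0, 0, 0], [7.5, 0, 0]], [[0, 0, 0], [7.5, 0, 0]], [[0, 0, 0], [7.5, 0, 0]], [[0, 0, 0], [7.5, 0, 0]], [[0, 0, 0], [0, 0, 0]], [[0, 0, 0], [0, 0, 0]]]'

```text
clock: 13.15
position: [465.0, 281.8, 250.9]
ee_rot: [-0.63, 0.735, -0.191, 0.162]
contact_force: [-0.0, 0.5, 0.1]
gripper_width: 49.9
grasp_force: 0.0
```

```bash
python3 -c "
from h import *
state()
n=np.array([-.494,.078,.866]);g=np.array([507.4,292.3,137.5])
print(dlt(g-17.5*n),dlt(g+60*n))
s=arm.read_state();print(R.from_quat(s['ee_rot']).as_matrix().round(3))
"
```

```text
t 13.15 p [465.  281.8 250.9] yawx -98.8 z [ 0.479 -0.075 -0.874] F [-0.   0.5  0.1] w 49.9 g 0.0 q [ 1.03  0.08 -0.67  0.72 -0.75 -1.71]
[-1.7   1.94 13.62] [-1.7   2.08  5.87]
[[-0.153 -0.864  0.479]
 [-0.988  0.133 -0.075]
 [ 0.002 -0.485 -0.874]]
```

Call:
drive_tool --deltas '[[[-0.5, 0.6, 2], [0, 0, 0]], [[-0.6, 0.7, 2], [0, 0, 0]], [[-0.6, 0.7, 2], [0, 0, 0]], [[0, 0, 2], [0, 0, 0]], [[0, 0, 1.5], [0, 0, 0]], [[0, 0, 1.2], [0, 0, 0]], [[0, 0, 1], [0, 0, 0]], [[0, 0, 0.6], [0, 0, 0]], [[0, 0, 0.5], [0, 0, 0]], [[0, 0, 0.3], [0, 0, 0]], [[0, 0, 0], [0, 0, 0]], [[0, 0, 0], [0, 0, 0]]]'

```text
clock: 14.35
position: [514.5, 291.9, 127.2]
ee_rot: [-0.63, 0.735, -0.191, 0.163]
contact_force: [0.1, -0.3, -0.5]
gripper_width: 50.0
grasp_force: 0.0
```

```bash
python3 -c "
from h import *
wrist('w5')
n=np.array([-.494,.078,.866]);g=np.array([507.4,292.3,137.5])
print(dlt(g-17.5*n))
cv2.imwrite('pics/c5.png',cv2.imread('pics/w5.png')[100:420,120:520])
"
```

```text
t 14.35 p [514.5 291.9 127.2] yawx -98.8 z [ 0.481 -0.075 -0.873] F [ 0.1 -0.3 -0.5] w 50.0 g 0.0 q [ 0.8   0.29 -0.83  1.26 -0.43 -2.13]
[0.07 0.06 0.52]
```

View pics/c5.png

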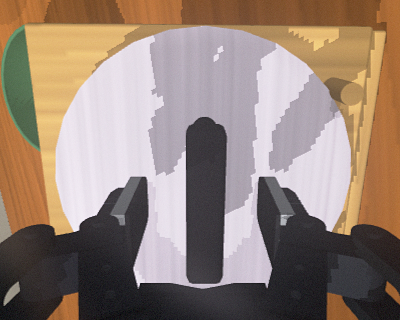

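Call:
drive_tool --deltas '[[[0, 0, 0.3], [0, 0, 0]], [[0, 0, 0.2], [0, 0, 0]], [[0, 0, 0], [0, 0, 0]], [[0, 0, 0], [0, 0, 0]]]'

```text
clock: 14.8
position: [515.9, 291.0, 122.1]
ee_rot: [-0.63, 0.735, -0.191, 0.163]
contact_force: [-0.1, -0.1, 0.8]
gripper_width: 50.0
grasp_force: 0.0
```

Call:
drive_tool --deltas '[[[0, 0, 0], [0, 0, 0]], [[0, 0, 0], [0, 0, 0]], [[0, 0, 0], [0, 0, 0]], [[0, 0, 0], [0, 0, 0]], [[0, 0, 0], [0, 0, 0]], [[0, 0, 0], [0, 0, 0]], [[0, 0, 0], [0, 0, 0]], [[0, 0, 0], [0, 0, 0]]]' --claw 0

```text
clock: 15.6
position: [515.9, 291.1, 122.5]
ee_rot: [-0.63, 0.735, -0.191, 0.163]
contact_force: [-3.4, -1.0, 4.2]
gripper_width: 15.3
grasp_force: 59.1
```

Call:
drive_tool --deltas '[[[0, 0, -0.4], [0, 0, 0]], [[0, 0, -0.8], [0, 0, 0]], [[0, 0, -1.2], [0, 0, 0]], [[0, 0, -1.6], [0, 0, 0]], [[0, 0, -1.6], [0, 0, 0]], [[0, 0, -1.6], [0, 0, 0]], [[0, 0, -1.6], [0, 0, 0]], [[0, 0, -1.6], [0, 0, 0]], [[0, 0, -1.2], [0, 0, 0]], [[0, 0, -0.6], [0, 0, 0]], [[0, 0, 0], [0, 0, 0]], [[0, 0, 0], [0, 0, 0]]]'

```text
clock: 16.8
position: [456.9, 299.9, 227.7]
ee_rot: [-0.63, 0.735, -0.191, 0.162]
contact_force: [0.3, -0.5, -3.4]
gripper_width: 14.8
grasp_force: 59.1
```

Call:
drive_tool --deltas '[[[0, 0, 0], [-3, 0, 0]], [[0, 0, 0], [-4, 0, 0]], [[0, 0, 0], [-4, 0, 0]], [[0, 0, 0], [-4, 0, 0]], [[0, 0, 0], [-4, 0, 0]], [[0, 0, 0], [-4, 0, 0]], [[0, 0, 0], [-3, 0, 0]], [[0, 0, 0], [-3, 0, 0]], [[0, 0, 0], [0, 0, 0]], [[0, 0, 0], [0, 0, 0]]]'

```text
clock: 17.8
position: [457.4, 299.6, 227.7]
ee_rot: [-0.65, 0.76, -0.002, -0.001]
contact_force: [-1.7, -0.5, -2.9]
gripper_width: 14.6
grasp_force: 59.1
```

```bash
python3 -c "
from h import *
s=wrist('w6');print(R.from_quat(s['ee_rot']).as_matrix().round(3))
t=get_image('top')['img'][:,:,::-1];g=get_image('side')['img'][:,:,::-1]
cv2.imwrite('pics/s6.png',g);cv2.imwrite('pics/t6.png',t)
a=cv2.imread('pics/w6.png')
cv2.imwrite('pics/c6.png',np.vstack([np.hstack([cv2.resize(a,(400,300)),cv2.resize(g[60:210,240:440],(400,300))]),np.hstack([cv2.resize(t[150:300,130:330],(400,300)),cv2.resize(g[220:310,290:410],(400,300))])]))
"
```

```text
t 17.8 p [457.4 299.6 227.7] yawx -98.9 z [ 0.001 -0.004 -1.   ] F [-1.7 -0.5 -2.9] w 14.6 g 59.1 q [ 0.88  0.26 -0.19  0.   -1.13 -1.03]
[[-0.154 -0.988  0.001]
 [-0.988  0.154 -0.004]
 [ 0.004 -0.001 -1.   ]]
```

View pics/c6.png

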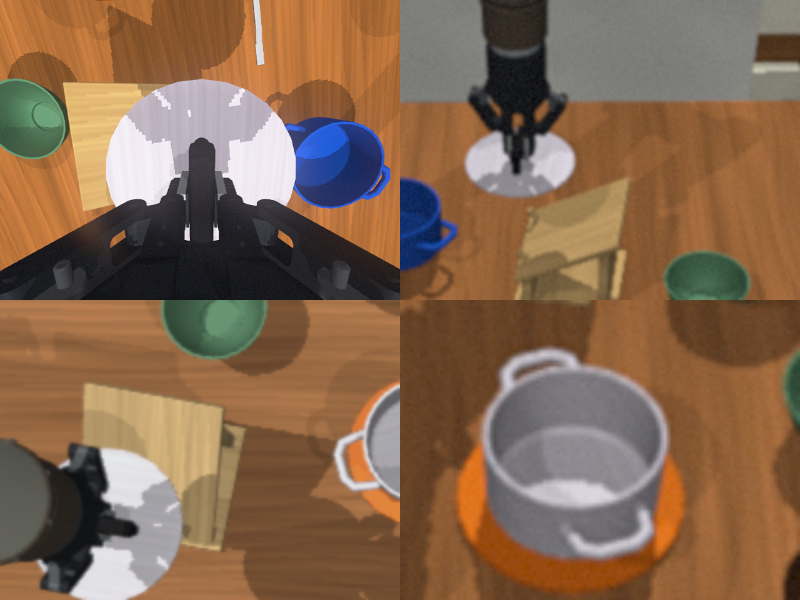

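```bash
cat > m3.py <<'E'
from h import *
from scipy.optimize import least_squares
np.set_printoptions(precision=1,suppress=True)
th=np.linspace(0,2*np.pi,361)[:,None]
def ring(x,y,z,r): return np.hstack([x+r*np.cos(th),y+r*np.sin(th),0*th+z])
def ext(cam,p,z,r):
    q=proj(cam,ring(*p[:2],z,r));return np.array([q[:,0].min(),q[:,0].max(),q[:,1].min(),q[:,1].max()])
def fitext(cam,obs,z,r,p0=(564,-11)):
    o=np.array(obs);f=least_squares(lambda p:ext(cam,p,z,r)-o,p0,diff_step=1e-4);print(cam,f.x,"res",f.fun);return f.x
if __name__=="__main__":
    load('w1');load('w6')
    k=np.array
    fitext("top",k([295+70/4,295+318/4,183+25/4,183+273/4])-.375,83,70)
    fitext("side",k([290+82/3.333,290+268/3.333,220+65/3.333,220+208/3.333])-.35,83,70)
    fitext("w1",[253,391,149,284],83,70)
    # lid in hand
    P=[]
    for n,b in(("w6",(150,100,500,300)),("s6",(262,120,335,165))):
        im=cv2.imread(f"pics/{n}.png");x0,y0,x1,y1=b;hsv=cv2.cvtColor(im[y0:y1,x0:x1],cv2.COLOR_BGR2HSV)
        m=((hsv[...,1]<48)&(hsv[...,2]>100)).astype(np.uint8)
        kk,l,st,_=cv2.connectedComponentsWithStats(m);i=1+st[1:,4].argmax()
        c,_=cv2.findContours((l==i).astype(np.uint8),cv2.RETR_EXTERNAL,cv2.CHAIN_APPROX_NONE)
        h=cv2.convexHull(c[0])[:,0]+[x0,y0];print(n,h.min(0),h.max(0))
        h=h[h[:,1]<290] if n=="w6" else h
        P.append(("side" if n=="s6" else n,h.astype(float)))
    def res(p,sel):
        o=[]
        for n,h in sel:
            c=np.array([*p[:3]]);a=np.array([1,0,p[3]]);bb=np.array([0,1,p[4]])
            q=proj(n,c+74*(np.cos(th)*a+np.sin(th)*bb));q0=q.mean(0)
            hr=h-q0;ang=np.arctan2(*(hr.T[::-1]));qa=np.arctan2(*((q-q0).T[::-1]));s=np.argsort(qa)
            rr=np.interp(ang,qa[s],np.hypot(*(q-q0).T)[s],period=2*np.pi);o.append((np.hypot(*hr.T)+.3-rr)/(1 if n=='side' else 2.5))
        return np.concatenate(o+[[200*p[3],200*p[4]]])
    for sel in(P,P[:1],P[1:]):
        f=least_squares(res,[457,299,222,0,0],args=(sel,));print("lid top",f.x[:3],"tilt",f.x[3:].round(3),"rms",np.sqrt((f.fun**2).mean()),"n",len(f.fun))
E
python3 m3.py
```

```text
top [564.   -9.8] res [-0.8  0.8 -0.5  0.5]
side [565.9  -8.8] res [ 0.2 -0.2  0.2 -0.2]
w1 [565.8  -8. ] res [-1.   1.  -0.7  1. ]
w6 [170 127] [472 299]
s6 [273 125] [326 157]
lid top [458.3 300.2 219.6] tilt [0. 0.] rms 0.31897266243405314 n 55
lid top [458.3 300.2 219.2] tilt [ 0. -0.] rms 0.13684497576033822 n 35
lid top [458.4 280.5 235.3] tilt [0. 0.] rms 0.2260587644260765 n 22
```

Call:
drive_tool --deltas '[[[1.2, -0.6, 0], [0, 0, 0]], [[2.4, -1.3, 0], [0, 0, 0]], [[3.3, -1.8, 0], [0, 0, 0]], [[3.3, -1.8, 0], [0, 0, 0]], [[3.3, -1.8, 0], [0, 0, 0]], [[3.3, -1.8, 0], [0, 0, 0]], [[3.3, -1.8, 0], [0, 0, 0]], [[3.3, -1.8, 0], [0, 0, 0]], [[2.4, -1.3, 0], [0, 0, 0]], [[1.7, -0.9, 0], [0, 0, 0]], [[1, -0.5, 0], [0, 0, 0]], [[0.4, 0, 0], [0, 0, 0]]]'

```text
clock: 19.15
position: [565.2, -9.8, 229.5]
ee_rot: [-0.65, 0.76, -0.001, -0.0]
contact_force: [-0.0, -0.6, -2.9]
gripper_width: 14.7
grasp_force: 59.0
```

Call:
drive_tool --deltas '[[[0, 0, 0], [0, 0, -4]], [[0, 0, 0], [0, 0, -6]], [[0, 0, 0], [0, 0, -6]], [[0, 0, 0], [0, 0, -6]], [[0, 0, 0], [0, 0, -5]], [[0, 0, 1], [0, 0, -3]], [[0, 0, 2], [0, 0, 0]], [[0, 0, 2], [0, 0, 0]], [[0, 0, 1.5], [0, 0, 0]], [[0, 0, 0.8], [0, 0, 0]], [[0, 0, 0], [0, 0, 0]], [[0, 0, 0], [0, 0, 0]]]'

```text
clock: 20.35
position: [565.9, -8.5, 157.4]
ee_rot: [0.825, -0.564, 0.002, 0.0]
contact_force: [-0.2, -0.5, -2.7]
gripper_width: 15.1
grasp_force: 59.0
```

```bash
python3 -c "
from h import *
s=wrist('w7');print(R.from_quat(s['ee_rot']).as_matrix().round(3));print(dlt([564.8,-9.7,s['position'][2]]))
g=get_image('side')['img'][:,:,::-1];t=get_image('top')['img'][:,:,::-1]
cv2.imwrite('pics/s7.png',g)
a=cv2.imread('pics/w7.png')
cv2.imwrite('pics/c7.png',np.hstack([cv2.resize(g[180:320,290:400],None,fx=4,fy=4,interpolation=cv2.INTER_CUBIC),cv2.resize(a[80:430,:],(360,560))]))
"
```

```text
t 20.35 p [565.9  -8.5 157.4] yawx -68.7 z [ 0.003 -0.002 -1.   ] F [-0.2 -0.5 -2.7] w 15.1 g 59.0 q [ 0.27  0.35 -0.25  0.   -0.97  0.1 ]
[[ 0.363 -0.932  0.003]
 [-0.932 -0.363 -0.002]
 [ 0.003 -0.002 -1.   ]]
[0.06 0.17 0.03]
```

View pics/c7.png

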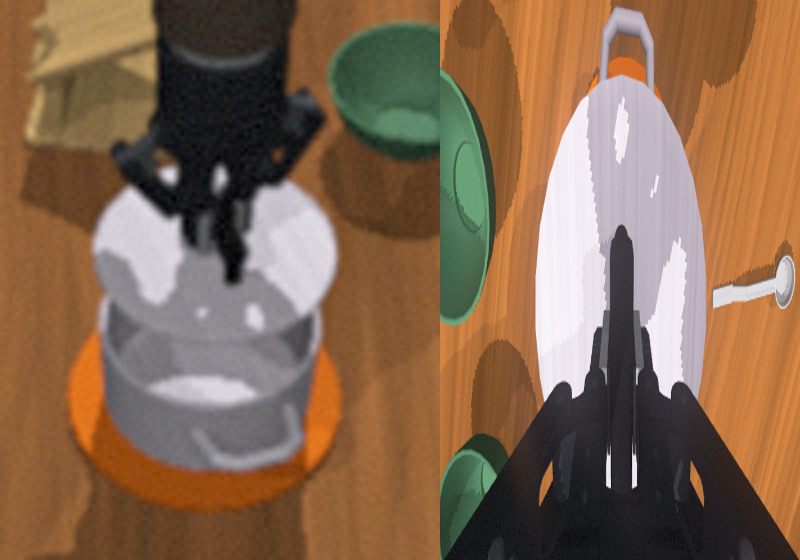

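```bash
python3 -c "
from m3 import *
load('w7');k=np.array
h=at('w7',336,91,64);print('handle',h)
for c in([565.3,-8.7],[564,-10]):
  v=h[:2]-c;print(np.hypot(*v),np.degrees(np.arctan2(v[1],v[0])))
def fx(cam,l,r,b,z,rad):
  f=least_squares(lambda p:ext(cam,p,z,rad)[[0,1,3]]-k([l,r,b]),(564,-11),diff_step=1e-4);print(f.x,f.fun)
fx('side',*(k([290+92/4,290+338/4,180+340/4])-.375),149.3,74)
fx('side',*(k([290+101/4,290+321/4,180+408/4])-.375),83,70)
"
```

```text
handle [ 594.2 -104.2   64. ]
99.82293292648518 -73.14767369897042
98.96891578597287 -72.20916241557629
[567.1  -5. ] [ 0.5 -0.5  0. ]
[566.4  -8. ] [-0.2  0.2 -0. ]
```

Call:
drive_tool --deltas '[[[0.06, 0.08, 0.5], [0, 0, 0]], [[0.05, 0.07, 1], [0, 0, 0]], [[0, 0, 1], [0, 0, 0]], [[0, 0, 1], [0, 0, 0]], [[0, 0, 0.7], [0, 0, 0]], [[0, 0, 0.5], [0, 0, 0]], [[0, 0, 0.3], [0, 0, 0]], [[0, 0, 0.2], [0, 0, 0]], [[0, 0, 0], [0, 0, 0]], [[0, 0, 0], [0, 0, 0]], [[0, 0, 0], [0, 0, 0]]]'

```text
clock: 21.6
position: [564.8, -10.5, 104.9]
ee_rot: [0.825, -0.565, 0.001, 0.0]
contact_force: [-0.3, 0.3, -2.3]
gripper_width: 14.7
grasp_force: 59.1
```

Call:
drive_tool --deltas '[[[0, 0, 0.1], [0, 0, 0]], [[0, 0, 0.1], [0, 0, 0]], [[0, 0, 0.1], [0, 0, 0]], [[0, 0, 0.1], [0, 0, 0]], [[0, 0, 0.1], [0, 0, 0]], [[0, 0, 0], [0, 0, 0]], [[0, 0, 0], [0, 0, 0]]]'

```text
clock: 22.3
position: [564.5, -10.6, 99.5]
ee_rot: [0.825, -0.565, 0.001, 0.001]
contact_force: [-0.5, 0.8, -3.1]
gripper_width: 14.9
grasp_force: 59.1
```

Call:
drive_tool --deltas '[[[0, 0, 0.1], [0, 0, 0]], [[0, 0, 0.1], [0, 0, 0]], [[0, 0, 0.1], [0, 0, 0]], [[0, 0, 0], [0, 0, 0]], [[0, 0, 0], [0, 0, 0]]]'

```text
clock: 22.8
position: [564.5, -10.6, 96.5]
ee_rot: [0.825, -0.565, 0.001, 0.001]
contact_force: [0.4, 0.9, -1.7]
gripper_width: 14.7
grasp_force: 59.1
```

Call:
drive_tool --deltas '[[[0, 0, 0.05], [0, 0, 0]], [[0, 0, 0.05], [0, 0, 0]], [[0, 0, 0], [0, 0, 0]], [[0, 0, 0], [0, 0, 0]]]'

```text
clock: 23.2
position: [564.5, -10.6, 95.6]
ee_rot: [0.825, -0.565, 0.001, 0.001]
contact_force: [-0.7, 1.1, -2.5]
gripper_width: 14.8
grasp_force: 59.1
```

Call:
drive_tool --deltas '[[[0, 0, 0.05], [0, 0, 0]], [[0, 0, 0.05], [0, 0, 0]], [[0, 0, 0], [0, 0, 0]], [[0, 0, 0], [0, 0, 0]]]'

```text
clock: 23.6
position: [564.7, -10.6, 94.8]
ee_rot: [0.825, -0.565, 0.001, 0.0]
contact_force: [0.0, -0.3, -1.2]
gripper_width: 14.8
grasp_force: 59.3
```

Call:
drive_tool --deltas '[[[0, 0, 0.05], [0, 0, 0]], [[0, 0, 0], [0, 0, 0]], [[0, 0, 0], [0, 0, 0]]]'

```text
clock: 23.9
position: [564.8, -10.6, 94.5]
ee_rot: [0.825, -0.565, 0.001, 0.0]
contact_force: [-0.4, -0.0, 1.6]
gripper_width: 15.1
grasp_force: 59.7
```

Call:
drive_tool --deltas '[[[0, 0, 0], [0, 0, 0]], [[0, 0, 0], [0, 0, 0]], [[0, 0, 0], [0, 0, 0]], [[0, 0, 0], [0, 0, 0]], [[0, 0, 0], [0, 0, 0]], [[0, 0, -1], [0, 0, 0]], [[0, 0, -2], [0, 0, 0]], [[0, 0, -3], [0, 0, 0]], [[0, 0, -4], [0, 0, 0]], [[0, 0, -4], [0, 0, 0]], [[0, 0, 0], [0, 0, 0]], [[0, 0, 0], [0, 0, 0]]]' --claw 4

```text
clock: 25.1
position: [564.7, -10.2, 235.9]
ee_rot: [0.825, -0.565, 0.002, -0.001]
contact_force: [-0.8, 0.8, -1.1]
gripper_width: 40.0
grasp_force: 0.0
```

```bash
python3 -c "
from h import *
s=wrist('w8')
g=get_image('side')['img'][:,:,::-1];cv2.imwrite('pics/s8.png',g)
a=cv2.imread('pics/w8.png')
cv2.imwrite('pics/c8.png',np.hstack([cv2.resize(g[220:330,290:390],None,fx=4,fy=4,interpolation=cv2.INTER_CUBIC),cv2.resize(a[:, 100:540],(400,440))]))
"
```

```text
t 25.1 p [564.7 -10.2 235.9] yawx -68.8 z [ 0.005 -0.001 -1.   ] F [-0.8  0.8 -1.1] w 40.0 g 0.0 q [ 0.27  0.28 -0.14  0.   -1.15  0.1 ]
```

View pics/c8.png

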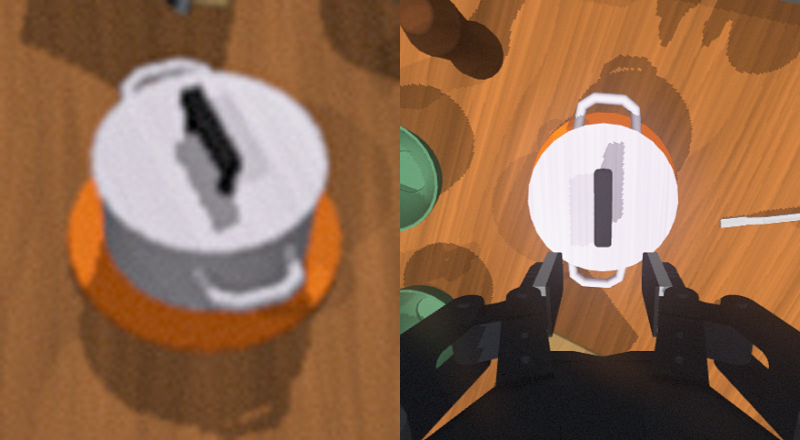

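```bash
python3 -c "
from m3 import *
load('w8');k=np.array
for z in(84,87,91): fitext('side',k([290+91/4,290+328/4,220+70/4,220+252/4])-.375,z,74)
fitext('w8',[100+(528-400)*1.1,100+(678-400)*1.1,123*480/440,271*480/440],87,74)
print('spoon check ok');print(arm.job_done())"
```

```text
side [565.5  -7.1] res [ 0.3 -0.3  0.3 -0.3]
side [565.3  -9.5] res [ 0.3 -0.2  0.3 -0.2]
side [565.1 -12.8] res [ 0.1 -0.1  0.2 -0.1]
w8 [564.8 -10. ] res [-0.5  0.5 -0.3  0.5]
spoon check ok
the job is handed in; nothing more can be done
None
```

The job is handed in at about 25 s of the 62 s, verdict not shown: the last pictures had the spoon flat in the tray and the lid level and centred within about 2 mm on the pot, its bar about 3° off the handle line; the bowls and mill were never touched.

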